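# Set the sprung tweezers for the nut in the dish

## Task

Set the big sprung tweezers for the nut that waits in the round dish: the setting plate with the wide-spaced dots is for the larger nut, the one with the close-spaced dots for the smaller. Pick the tweezers up by their grip pads, keep them level and hold them with the points 2 to 3 cm above that plate, touching neither plate, squeezed so that each point is over one of its two dots (the gap between the points equals the dot spacing), and keep that gap steady for two seconds; the program finishes while still holding them so. Never pinch the points together, and leave both nuts where they lie.

Things in the scene. Friction and masses are not known exactly. Their poses are not given: they have to be found in the camera images.
- tweezers: sprung steel tweezers 184 mm long, 20 mm thick, 80 g with its balance point near the pads, lying flat on the bench; two leaves spread from the heel and spring open when let go, symmetric about x. Origin: underside, on the pivot at the heel; x along the middle to the points, y to the left leaf, z up. Points at x = 165, z = 10 (mm), 44 mm apart when open
- grip (a point): midway between the tweezers' grip pads (x = 120, z = 10 mm): dark plates on the outsides of the leaves, slightly barrelled, 30 mm long, 20 mm tall. 54 mm over the pads when open, 45.3 at a point gap of 32, 36.5 at a gap of 20, about 23 when the points meet (points move 1.375 times as far as pads). Spring force on each pad: about 8 N open, 10.5 N at gap 32, 13 N at gap 20, 16.5 N closed
- leaf_left (a joint): hinge of the tweezers' left leaf at the heel, rad: 0 sprung fully open, grows as it closes (0.036 at 32 mm between the points, 0.073 at 20 mm, stop at 0.128). Both leaves always close by the same angle.
- leaf_right (a joint): hinge of the tweezers' right leaf at the heel, rad: 0 sprung fully open, grows as it closes (0.036 at 32 mm between the points, 0.073 at 20 mm, stop at 0.128). Both leaves always close by the same angle.
- point_left (a point): end of the left (+y) leaf: the left point, on its centre line
- point_right (a point): end of the right (-y) leaf: the right point, on its centre line
- plate_wide: setting plate, aluminium, 50 x 60 x 6 mm (x, y, z), fixed to the bench, with two dark dots 8 mm across, 32 mm apart, joined by a fine line. Origin: centre of the underside; z up; dots at y = +16 and -16, x = 0. For the larger nut
- plate_narrow: setting plate as the other, but with its dots 20 mm apart, at y = +10 and -10, x = 0. For the smaller nut. Both plates lie to the right of the tweezers, one nearer, one farther; the fixed wooden box (some 120 mm high, beyond the tweezers) is in the heel's way if they are carried low to the farther one
- wide_dot_left (a point): centre of one dot of the wide-spaced pair, on the plate's top face; its two dots are 32 mm apart
- wide_dot_right (a point): centre of one dot of the wide-spaced pair, on the plate's top face; its two dots are 32 mm apart
- narrow_dot_left (a point): centre of one dot of the close-spaced pair, on the plate's top face; its two dots are 20 mm apart
- narrow_dot_right (a point): centre of one dot of the close-spaced pair, on the plate's top face; its two dots are 20 mm apart
- dish: round steel dish, 84 mm across, rim 10 mm high, fixed to the bench; origin at the centre of the underside. One of the two nuts lies in it
- nut_m16: the larger hexagon nut, 24 x 27 x 13 mm, loose, flat; origin: centre of its underside. Lies in the dish or on the open bench
- nut_m12: the smaller hexagon nut, 18 x 20 x 10 mm, loose, flat; origin: centre of its underside. Lies in the dish or on the open bench
Things that resemble listed ones, but are neither listed nor needed, are in the scene too. What is shaped like the plate_narrow but red is not meant.

How it is judged:
On the way, in this order (a step that is already met when the one before it is completed fails the run):
1. the tweezers are picked up in the gripper, clear of the bench (height (world z) of tweezers above 0.008 m and contact force between the fingers and tweezers above 2 N), for 0.2 s.
2. the points are held at the right gap over the dots of the right plate for 1.5 s (all of step 1 and ((horizontal distance between nut_m16 and dish below 0.036 m and distance between point_left and point_right between 0.0295 and 0.0345 m and ((horizontal distance between point_left and wide_dot_left below 0.007 m and horizontal distance between point_right and wide_dot_right below 0.007 m) or (horizontal distance between point_left and wide_dot_right below 0.007 m and horizontal distance between point_right and wide_dot_left below 0.007 m)) and z of point_left in the frame of plate_wide between 0.018 and 0.046 m and z of point_right in the frame of plate_wide between 0.018 and 0.046 m) or (horizontal distance between nut_m12 and dish below 0.036 m and distance between point_left and point_right between 0.0175 and 0.0225 m and ((horizontal distance between point_left and narrow_dot_left below 0.007 m and horizontal distance between point_right and narrow_dot_right below 0.007 m) or (horizontal distance between point_left and narrow_dot_right below 0.007 m and horizontal distance between point_right and narrow_dot_left below 0.007 m)) and z of point_left in the frame of plate_narrow between 0.018 and 0.046 m and z of point_right in the frame of plate_narrow between 0.018 and 0.046 m)) and angle between tweezers's own z axis and vertical below 0.2 rad and linear speed of tweezers below 0.02 m/s and contact force between tweezers and plate_wide below 0.2 N and contact force between tweezers and plate_narrow below 0.2 N), for 1.5 s.
At the end, for the whole second after the job is handed in: Fingers hold the tweezers (over 2 N), heel over 8 mm above the bench, level within 0.2 rad, under 20 mm/s, no plate touched; point gap within 2.5 mm of the dot spacing for the nut in the dish (32 or 20 mm); each point within 7 mm in plan of its dot, 12 to 40 mm above that plate (all of step 2); the arm keeps its last pose, push and grip.
It fails at once if the points are pinched together (gap under 8 mm) (distance between point_left and point_right below 0.008 m).
It fails at once if a nut is disturbed (moved over 15 mm) (distance of nut_m16 from where it was at the start of the episode above 0.015 m).
It fails at once if a nut is disturbed (moved over 15 mm) (distance of nut_m12 from where it was at the start of the episode above 0.015 m).
It also fails if it takes over 38 s, if anything falls off the work surface, if the arm or the gripper's body presses on something with over 40 N, if the wrist force passes 120 N, or if a joint passes its speed limit or range.

## Robot

A 6-joint arm with a two-finger parallel gripper is mounted at the origin on a cart in front of the work surface, level with it; the furniture and walls round the work are solid. World frame = base frame: x ahead of the robot, y to its left, z up, the work surface at z = 0. Lengths are in m, angles in rad, forces in N, time in s.
With the tool pointing down it reaches from about 0.4 to 0.925 m from the base axis. Payload 3.4 kg.
Tool frame: the origin (TCP) lies midway between the tips of the shut fingers; the grasp point (between the pads) lies 19 mm behind it; z points along the fingers, y is the line along which they close (so a half turn about z gives the same grasp; the last joint's range is limited). The gripper opens to 85 mm and grips with 20 to 120 N. Pads are 22 mm wide; open, the fingers measure 114 mm over their backs; the gripper's body (76 mm by 85 mm) begins 54 mm behind the grasp point. The pads swing forward as they close: fully open they stand 13 mm farther back than shut.
Start: joints at [1.159, 0.307, 1.506, -0, 1.328, -0.073], TCP at [0.191, 0.543, 0.203] pointing down, gripper open.
Joint ranges: [-3.12, 3.12], [-1.05, 2.28], [0.14, 2.33], [-1.42, 4.57], [0.1, 2.73], [-2.68, 2.68]. Speed limits (rad/s): [2.57, 2.57, 3.14, 3.14, 3.14, 3.14].

## Interface

Orientations are given as a 3x3 rotation matrix whose columns are the frame's x, y, z axes.
In Python, from cell import r gives the robot as it stands. The module is installed in compiled form; this text tells all that it offers.
- The arm moves only by the shell command python3 -m inch 'ROWS' [FORCE]. ROWS is JSON, a list that holds one entry, the list of rows, each a list of 5 numbers: the shift along the tool's x, y, z in m, then the turn about the tool's z in rad, then the finger opening in m, from 0 to 0.0854. A call has 1 to 10 rows; each row shifts and turns the commanded pose from where the row before left it, along the tool's axes as they then stand; what a row does not reach is not made up. A row lasts 1/10 s, in which the tool goes at most 50 mm and 8.59 degrees, less where a joint would pass 70% of its speed; a pose out of reach is approached as far as the arm can. A call is refused whole if a number of a shift passes 0.05 or a number of a turn 0.15, either way. A call with a gripper value outside its range is refused whole. The fingers move at their own pace and stop on an object; FORCE is the grip in N (left out, the last holds). Time passes only in rows, so rows that do not move let the fingers close. It gives the time, the measured TCP pose, the force, the opening and the grip force at its end, in the units of the state.
- r.get_state(): the state, without advancing time (a new reading comes with each control period).
- r.grab_frame(name): name is "scene" or "top"; returns (picture, depth): 480x640x3 uint8, red, green, blue; 480x640 float32, m along the optical axis (not along the pixel's ray), 0 where there is no reading.
- r.get_calibration(name): a dict with "K" (3x3 intrinsics, pixels), "k1" (the pictures are not rectified: a ray, as slopes to the right and down, at radius r is drawn at 1 + k1 r^2 times it, then the intrinsics apply), "extrinsics" (4x4, takes a point from camera to world coordinates). Camera axes: x right, y down, z forward; pixel columns grow to the right and rows downward; lengths in m; the calibration is good to about 2 mm. A picture is of the moment at which its call begins. get_calibration takes no time and is no camera call.
- r.close_job(): hands the job in; it is judged then, once.
The state is a dict: "time_s": time; "joint_pos": joint angles; "dq": joint speeds; "joint_torque": joint torques, N m; "tcp_pos": TCP position; "tcp_rot": TCP orientation; "force": force on the tool from outside, world axes, zero at the start; "wrist_torque": the same for the moment, N m; "grip_width": finger opening in m; "grip_force": force on a finger pad.
Only numpy, scipy, OpenCV 4.12 (cv2) and the standard library are available. Lean on these libraries where they do the work, as an engineer would, in place of code of your own. Each camera call takes 0.05 s, during which the arm holds its last target. There are 200 camera calls.

## Working session

There is one attempt and no reset: what is moved stays moved. The work goes in short steps, Python scripts to look and compute and a shell command to move; the robot and the scene stay as the last step left them, time stands still between calls to the robot, and variables do not carry over. Pictures are saved under pics/ and viewed, at most 10 in all, crops included, and the job is handed in when it is done.

```bash
mkdir -p pics
cat > h.py <<'E'
import numpy as np,cv2
from cell import r
def grab(n):
    im,d=r.grab_frame(n); return im,d
def px2w(n,uv,z):
    c=r.get_calibration(n);K=np.array(c["K"]);E=np.array(c["extrinsics"])
    uv=np.atleast_2d(np.array(uv,float)); out=[]
    for u,v in uv:
        p=np.array([(u-K[0,2])/K[0,0],(v-K[1,2])/K[1,1]]);s=p.copy()
        for _ in range(20): s=p/(1+c["k1"]*(s@s))
        d=E[:3,:3]@np.array([s[0],s[1],1]);o=E[:3,3]
        out.append(o+d*(z-o[2])/d[2])
    return np.array(out)
E
python3 - <<'E'
from h import *
for n in("scene","top"):
    im,d=grab(n); cv2.imwrite(f"pics/{n}0.png",im[:,:,::-1]); np.savez(f"{n}0.npz",im=im,d=d)
    c=r.get_calibration(n); print(n,c["k1"],np.round(c["extrinsics"],3).tolist(),np.round(c["K"],1).tolist())
s=r.get_state();print(s["time_s"],s["tcp_pos"],np.round(s["tcp_rot"],3).tolist(),s["grip_width"])
E
```

```text
scene 0.013060755915825072 [[0.77, -0.329, 0.546, 0.127], [-0.637, -0.363, 0.68, -0.507], [-0.025, -0.872, -0.489, 0.476], [0.0, 0.0, 0.0, 1.0]] [[507.5, 0.0, 328.1], [0.0, 507.5, 239.4], [0.0, 0.0, 1.0]]
top -0.10810093940798386 [[0.003, -0.989, 0.149, 0.443], [-1.0, 0.001, 0.024, 0.067], [-0.024, -0.149, -0.989, 0.966], [0.0, 0.0, 0.0, 1.0]] [[526.9, 0.0, 318.4], [0.0, 526.9, 237.6], [0.0, 0.0, 1.0]]
0.1 [0.19030735 0.54187674 0.20246864] [[-0.943, 0.331, -0.001], [0.331, 0.943, -0.002], [0.0, -0.002, -1.0]] 0.08545948486517045
```

View pics/top0.png

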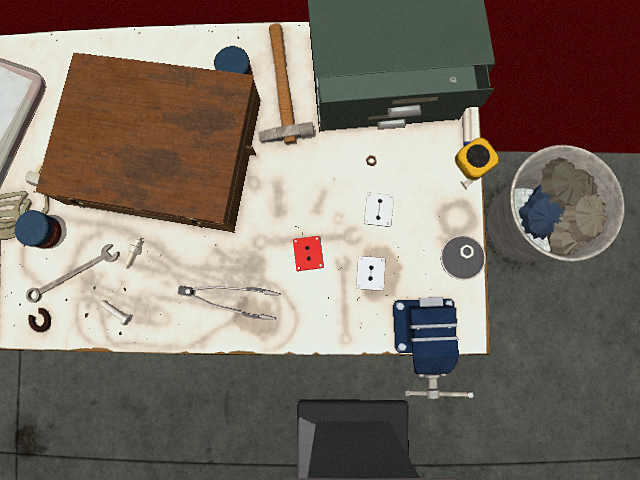

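View pics/scene0.png

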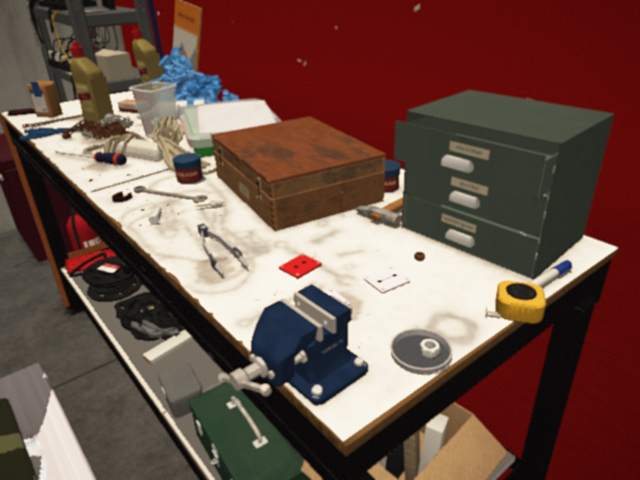

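The top view shows the tweezers with the heel at about (187,291) and points at about (280,290) and (276,318). The white plates are at (379,209) and (371,273), with a red decoy at (308,253). The dish nut is at (467,252) and the bench nut at (371,160). Next I'll measure them and check a close crop.

Run:
```python
from h import *
im=np.load("top0.npz")["im"]; bg=im[:,:,::-1].copy()
g=cv2.cvtColor(bg,cv2.COLOR_BGR2GRAY)
a=cv2.resize(bg[275:330,170:290],None,fx=6.6,fy=6.6,interpolation=cv2.INTER_CUBIC)[:363,:792]
b=cv2.resize(bg[185:295,350:400],None,fx=2,fy=2,interpolation=cv2.INTER_CUBIC)
t=[cv2.resize(bg[y-21:y+21,x-21:x+21],(230,230),interpolation=cv2.INTER_CUBIC) for x,y in((467,252),(371,160))]
cv=np.zeros((600,792,3),np.uint8);cv[:363,:]=a;cv[365:595,0:230]=t[0];cv[365:595,235:465]=t[1];cv[368:588,480:580]=b
cv2.imwrite("pics/crop1.png",cv)
# dots on plates
for nm,(x0,y0,x1,y1) in dict(pA=(366,194,392,225),pB=(359,258,384,289)).items():
    sub=g[y0:y1,x0:x1]; w=np.clip(150-sub.astype(float),0,None)
    n,l,st,ce=cv2.connectedComponentsWithStats((cv2.erode((sub<140).astype(np.uint8),np.ones((1,2)))))
    w4=[]
    for i in range(1,n):
        print(nm,st[i].tolist(),(ce[i]+[x0,y0]).round(1))
    ys,xs=np.nonzero(w>0);mid=np.average(ys,weights=w[ys,xs])
    print(np.round(sub[:, :].min(1)).tolist())
```

```text
pA [13, 5, 3, 4, 10] [380.  200.5]
pA [11, 22, 4, 4, 12] [378.2 217.4]
pA [3, 30, 4, 1, 4] [370.5 224. ]
[184, 192, 178, 184, 193, 62, 9, 0, 9, 168, 142, 140, 168, 145, 137, 174, 173, 198, 163, 175, 148, 114, 20, 9, 6, 26, 173, 149, 140, 153, 69]
pB [11, 8, 4, 4, 13] [371.4 267.4]
pB [10, 18, 4, 5, 13] [370.5 278.1]
[199, 126, 163, 181, 232, 233, 232, 138, 1, 9, 1, 14, 198, 183, 174, 205, 211, 179, 59, 0, 8, 2, 60, 230, 231, 226, 229, 199, 190, 206, 166]
```

View pics/crop1.png

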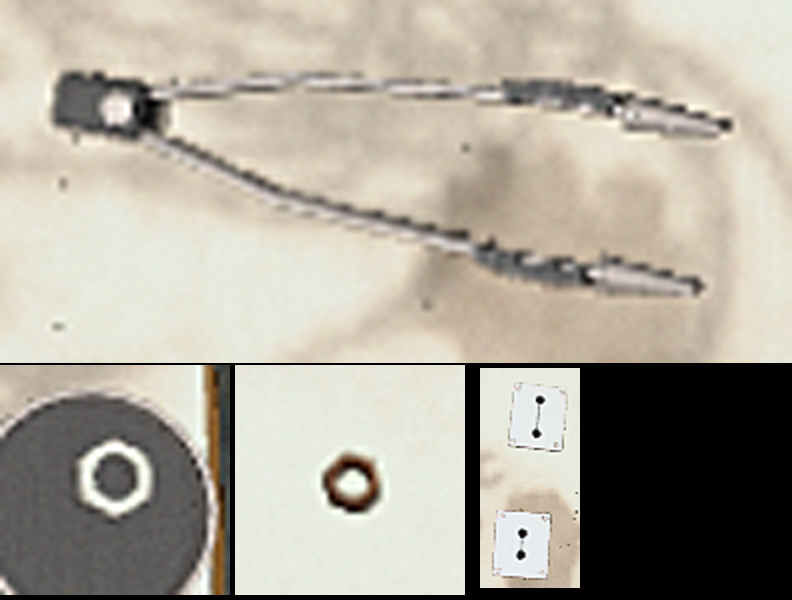

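The crop shows the dish nut is about 25 mm across (M16) and the bench nut about 19 mm (M12). That makes the target the far plate A, whose dots at (380,200.5) and (378.2,217.4) are about 17 px (32 mm) apart. Candidates were white plate A (379,209), white plate B (371,273) and the red decoy (308,253); I choose A.

Run:
```python
from h import *
z=np.load("top0.npz");im,d=z["im"],z["d"]
c=lambda x,y:(170+(x+.5)/6.6-.5,275+(y+.5)/6.6-.5)
n="top"
pt=px2w(n,[c(731,126),c(700,288)],.010); piv=px2w(n,[c(118,108)],.020)[0]
print("pts",pt.round(4),np.linalg.norm(pt[0]-pt[1]),"piv",piv.round(4))
m=pt.mean(0); ax=m-piv;ax[2]=0;print("len",np.linalg.norm(ax),"yaw",np.arctan2(ax[1],ax[0]))
pads=px2w(n,[c(505,88),c(615,108),c(480,255),c(592,278)],.020);print("pads",pads.round(4)[:,:2].tolist(),"mid",pads.mean(0))
# second estimate of the axis by gap direction
v=pt[0]-pt[1];print("gapdir yaw",np.arctan2(v[1],v[0])-np.pi/2)
u=ax/np.linalg.norm(ax);print("grip from pivot",(piv+u*.12).round(4),"from pts",(m-u*.045).round(4))
D=px2w(n,[(380,200.5),(378.2,217.4)],.006);print("dotsA",D.round(4),np.linalg.norm(D[0]-D[1]),D.mean(0),"dir",np.arctan2(*(D[0]-D[1])[1::-1]))
D=px2w(n,[(371.4,267.4),(370.5,278.1)],.006);print("dotsB",D.round(4),np.linalg.norm(D[0]-D[1]))
print("nuts",px2w(n,[(467,252),(371,160)],.01).round(3).tolist(),"box", px2w(n,[(259,95),(233,231),(73,54),(40,192)],.12).round(3).tolist())
zs=np.load("scene0.npz")["im"];b=zs[215:320,180:440,::-1];cv2.imwrite("pics/crop2.png",cv2.resize(b,None,fx=3,fy=3,interpolation=cv2.INTER_CUBIC))
```

```text
pts [[0.4847 0.1594 0.01  ]
 [0.4405 0.1674 0.01  ]] 0.044937753553699354 piv [0.4883 0.3278 0.02  ]
len 0.16636311938279602 yaw -1.7260445166011957
pads [[0.4943, 0.2205], [0.489, 0.1902], [0.449, 0.2264], [0.443, 0.1957]] mid [0.46884061 0.20822094 0.02      ]
gapdir yaw -1.7497143747058808
grip from pivot [0.4697 0.2092 0.02  ] from pts [0.4695 0.2079 0.01  ]
dotsA [[ 0.6577 -0.0238  0.006 ]
 [ 0.6257 -0.0199  0.006 ]] 0.03224271172531967 [ 0.64171507 -0.02187285  0.006     ] dir -0.11981164435736077
dotsB [[ 0.5329 -0.0062  0.006 ]
 [ 0.5133 -0.0044  0.006 ]] 0.01963934729612867
nuts [[0.56, -0.182, 0.01], [0.735, -0.008, 0.01]] box [[0.818, 0.19, 0.12], [0.582, 0.228, 0.12], [0.908, 0.534, 0.12], [0.651, 0.569, 0.12]]
```

View pics/crop2.png

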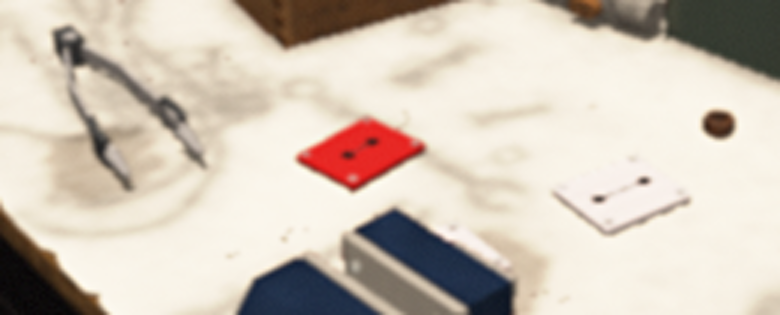

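The chosen plate A is confirmed in the scene crop, with its dots at (598,199) and (643,181), wide-spaced with a long joining line. The sizes check out: gap 44.9 mm, length 166 mm, dots 32.2 mm. I'm moving above the grip now.

```bash
python3 -m inch '[[[-0.037,-0.022,0,0,0.085],[-0.037,-0.022,0,0,0.085],[-0.037,-0.022,0,0,0.085],[-0.037,-0.022,0,0,0.085],[-0.037,-0.022,0,0,0.085],[-0.037,-0.022,0,0,0.085],[-0.037,-0.022,0,0,0.07],[-0.037,-0.022,0,0,0.07],[-0.037,-0.022,0,0,0.07],[-0.037,-0.022,0,0,0.07]]]' 20
python3 -m inch '[[[0,0,0,0.14,0.07],[0,0,0,0.14,0.07],[0,0,0,0.14,0.07],[0,0,0,0.14,0.07],[0,0,0,0.14,0.07],[0,0,0,0.14,0.07],[0,0,0,0.14,0.07],[0,0,0,0.14,0.07],[0,0,0,0.14,0.07],[0,0,0,0.13,0.07]]]'
cat >> h.py <<'E'
def go(xy,z,yaw):
    s=r.get_state();R=np.array(s["tcp_rot"]);p=s["tcp_pos"]
    print("t",s["time_s"],"tcp",np.round(p,4),"yaw_y",round(float(np.arctan2(R[1,1],R[0,1])),4),"w",round(s["grip_width"],4),"gf",s["grip_force"],"F",np.round(s["force"],1))
    y=np.arctan2(R[1,1],R[0,1]);dl=(yaw-y+np.pi/2)%np.pi-np.pi/2
    print("tool shift",(R.T@(np.array([*xy,z])-p)).round(4),"turn",round(float(-dl),4))
E
python3 -c "
from h import *
go((.4695,.2083),0.0,-.16)"
```

```text
time_s: 1.1
tcp_pos: [0.4673, 0.2107, 0.203]
tcp_rot: [[-0.943, 0.331, -0.001], [0.331, 0.943, -0.0], [0.001, -0.0, -1.0]]
force: [0.6, 1.4, -0.1]
grip_width: 0.0699
grip_force: 0.0
time_s: 2.1
tcp_pos: [0.4663, 0.2122, 0.2028]
tcp_rot: [[0.162, 0.987, -0.001], [0.987, -0.162, -0.0], [-0.001, -0.001, -1.0]]
force: [-0.7, 0.5, -0.6]
grip_width: 0.07
grip_force: 0.0
t 2.1 tcp [0.4663 0.2122 0.2028] yaw_y -0.1626 w 0.07 gf 0.0 F [-0.7  0.5 -0.6]
tool shift [-0.0032  0.004   0.2028] turn -0.0026
```

```bash
python3 -m inch '[[[-0.003,0.004,0.02,0,0.07],[0,0,0.03,0,0.07],[0,0,0.03,0,0.07],[0,0,0.03,0,0.07],[0,0,0.02,0,0.07],[0,0,0.02,0,0.07],[0,0,0,0,0.07]]]'
python3 - <<'E'
from h import *
go((.4695,.2083),0.0,-.16)
im,d=grab("top");a=im[200:350,130:330,::-1];im2,_=grab("scene");b=im2[180:300,150:310,::-1]
cv=np.zeros((600,800,3),np.uint8);cv[:300,:400]=cv2.resize(a,(400,300),interpolation=cv2.INTER_CUBIC);cv[:300,400:]=cv2.resize(b,(400,300),interpolation=cv2.INTER_CUBIC)
cv2.imwrite("pics/pre.png",cv[:300])
E
```

```text
time_s: 2.8
tcp_pos: [0.4676, 0.2077, 0.0506]
tcp_rot: [[0.156, 0.988, -0.006], [0.988, -0.156, -0.002], [-0.003, -0.006, -1.0]]
force: [-1.7, -0.4, 0.3]
grip_width: 0.0697
grip_force: 0.0
t 2.8 tcp [0.4676 0.2077 0.0506] yaw_y -0.1571 w 0.0697 gf 0.0 F [-1.7 -0.4  0.3]
tool shift [0.001  0.0021 0.0506] turn 0.0029
```

View pics/pre.png

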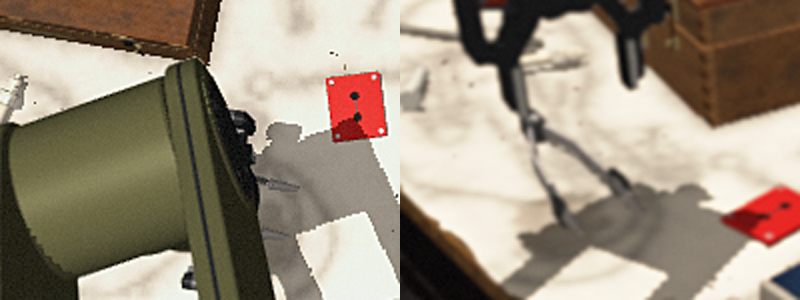

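```bash
cat >> h.py <<'E'
def w2px(n,P):
    c=r.get_calibration(n);K=np.array(c["K"]);E=np.linalg.inv(np.array(c["extrinsics"]));o=[]
    for p in np.atleast_2d(P):
        q=E[:3,:3]@p+E[:3,3];s=q[:2]/q[2];s=s*(1+c["k1"]*(s@s));o.append(K[:2,:2]@s+K[:2,2])
    return np.array(o)
E
python3 - <<'E'
from h import *
s=r.get_state();p=np.array(s["tcp_pos"]);R=np.array(s["tcp_rot"])
P=[p,p+R@[0,.035,-.008],p+R@[0,-.035,-.008],[.4695,.2083,.01],[.4847,.1594,.01],[.4405,.1674,.01],[.4883,.3278,.02],[.4966,.2053,.02],[.446,.211,.02]]
q=w2px("scene",P);print(((q-[150,180])*2.5+[400,0]).round(0).tolist())
E
```

```text
[[585.0, 143.0], [630.0, 120.0], [534.0, 146.0], [592.0, 196.0], [647.0, 216.0], [585.0, 235.0], [534.0, 117.0], [626.0, 173.0], [559.0, 194.0]]
```

Run:
```python
from h import *
im2,_=grab("scene");a=im2[150:300,150:350,::-1].copy()
a=cv2.resize(a,None,fx=4,fy=4,interpolation=cv2.INTER_CUBIC)
s=r.get_state();p=np.array(s["tcp_pos"]);R=np.array(s["tcp_rot"])
P=[p,p+R@[0,.035,-.008],p+R@[0,-.035,-.008],[.4847,.1594,.01],[.4405,.1674,.01],[.4883,.3278,.02]]
for q in (w2px("scene",P)-[150,150]+.5)*4: cv2.drawMarker(a,(int(q[0]),int(q[1])),(0,0,255),0,14,2)
cv2.imwrite("pics/pre2.png",a)
```

```text
(no output)
```

View pics/pre2.png

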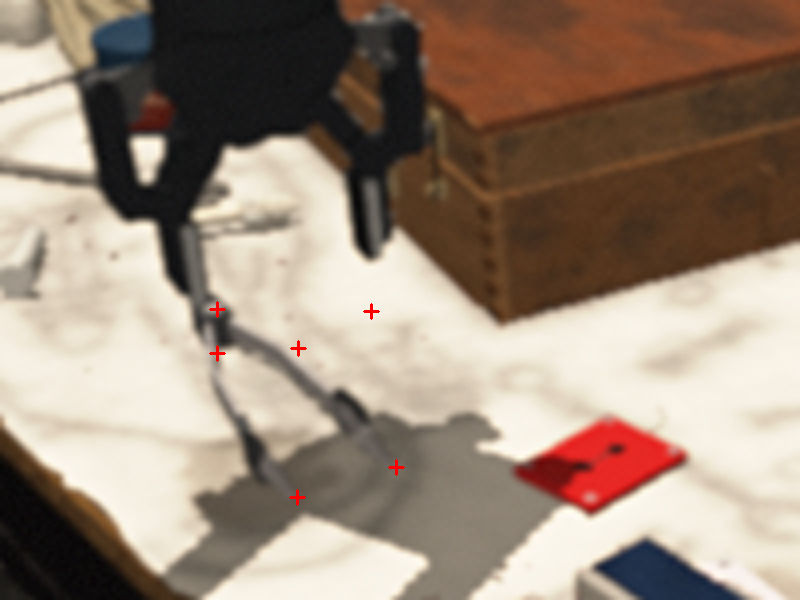

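The right fingertip is seen at (370,250) and the left at (185,285), about 15 px above the markers. Depth should settle where they really are.

```bash
cat >> h.py <<'E'
def dep(n,d,u,v):
    c=r.get_calibration(n);E=np.array(c["extrinsics"])
    a=px2w(n,[(u,v)],0.)[0]-E[:3,3]; k=d[int(round(v)),int(round(u))]/(a@E[:3,2]); return E[:3,3]+a*k
E
python3 - <<'E'
from h import *
im,d=grab("scene")
for nm,x,y in [("Rtip",370,246),("Rtip up",372,215),("Ltip",183,278),("Lpad",195,260),("heel",213,328),("ptL",386,452),("ptR",288,490),("padL",350,407),("padR",255,460),("red",550,460),("bench",420,350)]:
    u,v=150+(x+.5)/4-.5,150+(y+.5)/4-.5
    print(nm,dep("scene",d,u,v).round(4), d[int(round(v)),int(round(u))])
go((.4695,.2083),0,-.16)
E
```

```text
Rtip [0.5028 0.1928 0.0981] 0.8663356
Rtip up [0.5058 0.1934 0.1115] 0.86182654
Ltip [0.425  0.2099 0.1032] 0.8329635
Lpad [0.4286 0.2033 0.1127] 0.82575816
heel [0.4829 0.3233 0.0133] 0.985649
ptL [0.4856 0.1687 0.013 ] 0.88211894
ptR [0.4404 0.1747 0.0101] 0.8630314
padL [0.4897 0.2048 0.0182] 0.9063755
padR [0.4404 0.2031 0.0119] 0.8813709
red [0.5412 0.125  0.006 ] 0.88626033
bench [ 0.5589  0.2593 -0.001 ] 0.99064976
t 3.0 tcp [0.4711 0.209  0.0543] yaw_y -0.157 w 0.0699 gf 0.0 F [-0.3 -0.6 -0.4]
tool shift [-0.001  -0.0016  0.0543] turn 0.003
```

```bash
python3 -m inch '[[[0,0,0.01,0,0.07],[0,0,0.01,0,0.07],[0,0,0,0,0.07],[0,0,0,0,0.07]]]'
python3 - <<'E'
from h import *
im,d=grab("scene");go((.4695,.2083),0,-.16);go((.4695,.2083),0,-.16)
print(r.get_state()["joint_pos"])
sub=im[195:260,232:252].max(2)
print(sub[:,10].tolist())
for v in range(205,245,4): print(v,dep("scene",d,242,v).round(3))
a=im[150:300,150:350,::-1];cv2.imwrite("pics/pre3.png",cv2.resize(a,None,fx=4,fy=4,interpolation=cv2.INTER_CUBIC))
E
```

```text
time_s: 3.4
tcp_pos: [0.4698, 0.2085, 0.0329]
tcp_rot: [[0.156, 0.988, -0.001], [0.988, -0.156, -0.0], [-0.001, -0.001, -1.0]]
force: [-0.1, 0.1, -0.0]
grip_width: 0.07
grip_force: 0.0
t 3.45 tcp [0.4701 0.2087 0.0331] yaw_y -0.157 w 0.07 gf 0.0 F [ 0.1 -0.7 -0.2]
tool shift [-0.0005 -0.0005  0.0331] turn 0.003
t 3.45 tcp [0.4701 0.2087 0.0331] yaw_y -0.157 w 0.07 gf 0.0 F [ 0.1 -0.7 -0.2]
tool shift [-0.0005 -0.0005  0.0331] turn 0.003
[ 3.35629954e-01  4.18390482e-01  1.84717419e+00 -2.42377741e-05
  8.76471926e-01  4.92614704e-01]
[26, 24, 22, 24, 23, 22, 24, 24, 23, 26, 44, 68, 75, 68, 60, 55, 53, 49, 46, 43, 39, 34, 32, 25, 24, 19, 16, 30, 78, 158, 226, 247, 247, 246, 244, 241, 238, 238, 240, 239, 237, 234, 229, 226, 222, 220, 218, 212, 207, 212, 217, 218, 227, 229, 229, 223, 207, 165, 109, 79, 81, 96, 109, 104, 101]
205 [0.505 0.196 0.108]
209 [0.503 0.192 0.102]
213 [0.503 0.195 0.093]
217 [0.502 0.195 0.086]
221 [0.504 0.199 0.076]
225 [ 0.567  0.32  -0.   ]
229 [0.557 0.304 0.   ]
233 [0.548 0.287 0.001]
237 [0.539 0.274 0.001]
241 [ 0.532  0.261 -0.   ]
```

View pics/pre3.png

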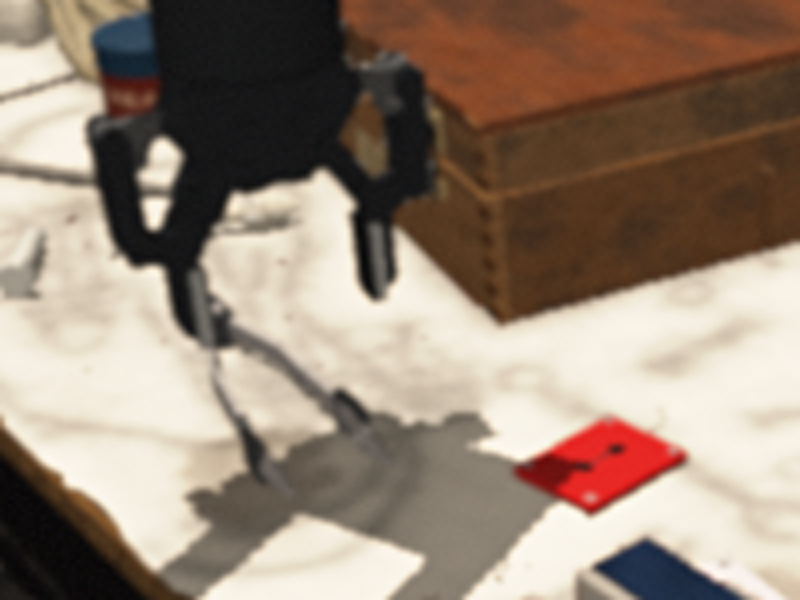

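In this picture the right fingertip is at (378,297), still about 40 mm above the reported TCP. I'm lowering it in stages, checking force and depth each time.

```bash
python3 -m inch '[[[0,0,0.01,0,0.07],[0,0,0.01,0,0.07],[0,0,0.01,0,0.07],[0,0,0,0,0.07],[0,0,0,0,0.07]]]'
python3 - <<'E'
from h import *
im,d=grab("scene");go((.4695,.2083),0,-.16)
for v in range(217,260,3): print(v,[dep("scene",d,u,v).round(3).tolist() for u in (240,243,246)])
print(); 
for v in range(230,270,4): print(v,[dep("scene",d,u,v).round(3).tolist() for u in (197,201,204)])
a=im[150:300,150:350,::-1];cv2.imwrite("pics/pre4.png",cv2.resize(a,None,fx=4,fy=4,interpolation=cv2.INTER_CUBIC))
E
```

```text
time_s: 3.95
tcp_pos: [0.4697, 0.2085, 0.0026]
tcp_rot: [[0.156, 0.988, -0.001], [0.988, -0.156, -0.001], [-0.001, -0.001, -1.0]]
force: [0.4, -0.3, -0.0]
grip_width: 0.0697
grip_force: 0.0
t 4.0 tcp [0.4702 0.2087 0.003 ] yaw_y -0.157 w 0.0699 gf 0.0 F [-0.6  0.6 -0.1]
tool shift [-0.0005 -0.0006  0.003 ] turn 0.003
217 [[0.582, 0.352, 0.001], [0.502, 0.191, 0.088], [0.507, 0.189, 0.087]]
220 [[0.505, 0.209, 0.074], [0.504, 0.196, 0.08], [0.507, 0.191, 0.08]]
223 [[0.506, 0.212, 0.067], [0.503, 0.195, 0.074], [0.506, 0.19, 0.075]]
226 [[0.506, 0.213, 0.061], [0.503, 0.197, 0.068], [0.506, 0.191, 0.069]]
229 [[0.555, 0.308, -0.001], [0.502, 0.196, 0.063], [0.505, 0.191, 0.064]]
232 [[0.548, 0.296, -0.0], [0.504, 0.201, 0.054], [0.503, 0.189, 0.059]]
235 [[0.54, 0.282, 0.001], [0.506, 0.206, 0.045], [0.504, 0.191, 0.052]]
238 [[0.534, 0.272, 0.001], [0.504, 0.204, 0.041], [0.504, 0.192, 0.046]]
241 [[0.529, 0.264, -0.0], [0.533, 0.259, 0.001], [0.537, 0.256, 0.0]]
244 [[0.522, 0.253, 0.001], [0.527, 0.25, -0.0], [0.53, 0.243, 0.002]]
247 [[0.516, 0.243, 0.0], [0.52, 0.239, 0.0], [0.52
[... 334 characters left out ...]
6], [0.428, 0.203, 0.085], [0.486, 0.323, 0.016]]
234 [[0.42, 0.202, 0.08], [0.428, 0.204, 0.077], [0.483, 0.32, 0.009]]
238 [[0.422, 0.21, 0.069], [0.427, 0.205, 0.069], [0.432, 0.204, 0.068]]
242 [[0.421, 0.21, 0.062], [0.426, 0.205, 0.062], [0.432, 0.206, 0.059]]
246 [[0.42, 0.211, 0.054], [0.426, 0.209, 0.052], [0.43, 0.205, 0.053]]
250 [[0.45, 0.287, 0.001], [0.427, 0.213, 0.042], [0.43, 0.208, 0.044]]
254 [[0.445, 0.277, -0.001], [0.448, 0.268, 0.001], [0.453, 0.264, 0.001]]
258 [[0.438, 0.263, -0.001], [0.442, 0.256, 0.001], [0.446, 0.251, 0.001]]
262 [[0.43, 0.248, 0.001], [0.436, 0.244, -0.0], [0.44, 0.24, 0.0]]
266 [[0.424, 0.237, -0.0], [0.43, 0.233, -0.001], [0.434, 0.228, -0.0]]
```

View pics/pre4.png

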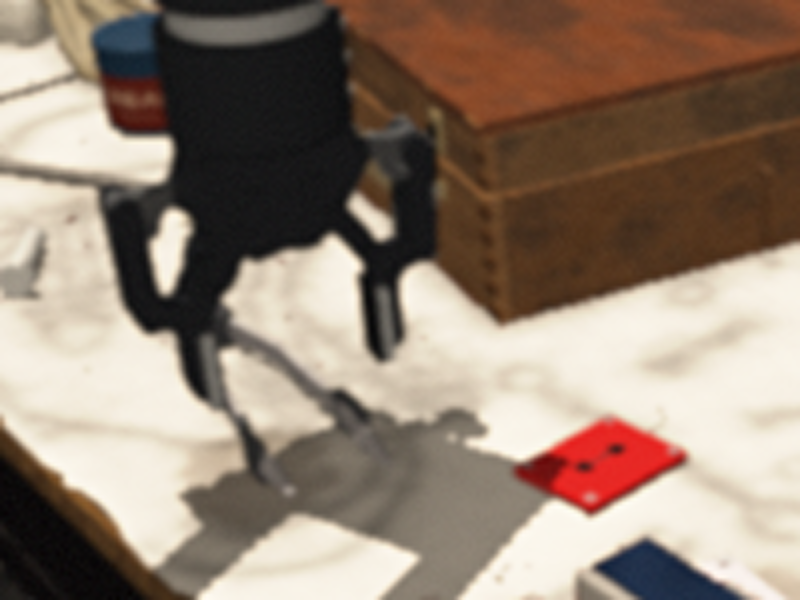

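The fingertips are now at z≈0.040 (right (387,355), left (215,405)) with the TCP at 0.003 and no force. The fingers really end about 38 mm above the nominal TCP, so I'm going lower.

```bash
python3 -m inch '[[[0,0,0.008,0,0.07],[0,0,0.008,0,0.07],[0,0,0.007,0,0.07],[0,0,0,0,0.07],[0,0,0,0,0.07]]]'
python3 - <<'E'
from h import *
im,d=grab("scene");go((.4695,.2083),-.027,-.16)
for v in range(232,262,2): print(v,[dep("scene",d,u,v).round(3).tolist() for u in (243,246,249)],[dep("scene",d,u,v+10).round(3).tolist() for u in (200,204,207)])
E
```

```text
time_s: 4.5
tcp_pos: [0.4699, 0.2086, -0.0201]
tcp_rot: [[0.156, 0.988, -0.001], [0.988, -0.156, -0.0], [-0.0, -0.001, -1.0]]
force: [0.3, 0.2, 0.4]
grip_width: 0.0702
grip_force: 0.0
t 4.55 tcp [ 0.4702  0.2087 -0.0198] yaw_y -0.1571 w 0.0703 gf 0.0 F [0.1 0.2 0.3]
tool shift [-0.0005 -0.0006  0.0072] turn 0.0029
232 [[0.505, 0.202, 0.053], [0.507, 0.196, 0.055], [0.511, 0.193, 0.055]] [[0.424, 0.205, 0.063], [0.43, 0.203, 0.061], [0.478, 0.301, 0.001]]
234 [[0.504, 0.202, 0.049], [0.505, 0.193, 0.053], [0.512, 0.194, 0.05]] [[0.423, 0.204, 0.059], [0.433, 0.21, 0.053], [0.475, 0.295, 0.0]]
236 [[0.505, 0.204, 0.044], [0.504, 0.193, 0.049], [0.513, 0.198, 0.044]] [[0.423, 0.206, 0.055], [0.429, 0.204, 0.053], [0.471, 0.288, 0.001]]
238 [[0.505, 0.207, 0.039], [0.505, 0.194, 0.045], [0.509, 0.19, 0.044]] [[0.424, 0.208, 0.05], [0.428, 0.203, 0.05], [0.467, 0.281, 0.001]]
240 [[0.505, 0.206, 0.035], [0.504, 0.193, 0.041], [0.51, 0.193, 0.039]] [[0.424, 0.209, 0.045], [0.429, 0.204, 0.045], [0.453, 0.249, 0.017]]
242 [[0.504, 0.205, 0.032], [0.502, 0.191, 0.039], [0.509, 0.193, 0.035]]
[... 639 characters left out ...]
]
252 [[0.511, 0.224, 0.0], [0.515, 0.22, 0.0], [0.52, 0.216, -0.0]] [[0.435, 0.247, -0.001], [0.427, 0.21, 0.02], [0.43, 0.203, 0.021]]
254 [[0.508, 0.218, -0.0], [0.511, 0.212, 0.001], [0.514, 0.208, 0.002]] [[0.431, 0.238, 0.001], [0.437, 0.235, -0.0], [0.441, 0.231, 0.0]]
256 [[0.504, 0.211, 0.0], [0.508, 0.209, -0.001], [0.512, 0.204, -0.0]] [[0.428, 0.233, -0.0], [0.433, 0.227, 0.001], [0.437, 0.224, 0.0]]
258 [[0.488, 0.183, 0.015], [0.506, 0.205, -0.002], [0.508, 0.197, 0.0]] [[0.425, 0.228, -0.0], [0.431, 0.223, -0.001], [0.435, 0.219, -0.0]]
260 [[0.485, 0.178, 0.015], [0.499, 0.194, 0.001], [0.504, 0.192, -0.0]] [[0.422, 0.22, 0.001], [0.427, 0.215, 0.001], [0.432, 0.214, -0.001]]
```

```bash
python3 -m inch '[[[0,0,0.004,0,0.07],[0,0,0.004,0,0.07],[0,0,0,0,0.06],[0,0,0,0,0.055],[0,0,0,0,0.052],[0,0,0,0,0.049],[0,0,0,0,0.047],[0,0,0,0,0.0455],[0,0,0,0,0.0455],[0,0,0,0,0.0455]]]' 20
python3 - <<'E'
from h import *
im,d=grab("scene");go((.4695,.2083),-.027,-.16)
im,d=grab("scene");go((.4695,.2083),-.027,-.16)
a=im[170:300,160:340,::-1];cv2.imwrite("pics/grip.png",cv2.resize(a,None,fx=4,fy=4,interpolation=cv2.INTER_CUBIC))
E
```

```text
time_s: 5.55
tcp_pos: [0.4707, 0.2086, -0.0263]
tcp_rot: [[0.156, 0.988, 0.001], [0.988, -0.156, 0.0], [0.0, 0.001, -1.0]]
force: [-2.0, -1.1, 12.0]
grip_width: 0.0455
grip_force: 13.5
t 5.6 tcp [ 0.4707  0.2086 -0.0264] yaw_y -0.1568 w 0.0454 gf 13.461358177037965 F [-1.8 -1.7 11.6]
tool shift [-0.0005 -0.0011  0.0006] turn 0.0032
t 5.65 tcp [ 0.4707  0.2086 -0.0263] yaw_y -0.1567 w 0.046 gf 13.462027360081024 F [-1.6 -1.2 12.1]
tool shift [-0.0005 -0.0012  0.0007] turn 0.0033
```

View pics/grip.png

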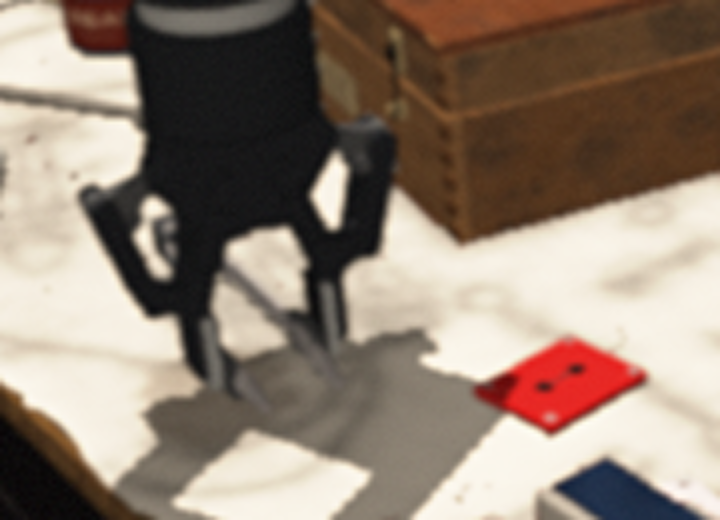

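The tweezers are gripped between both fingers, with points at about (268,410) and (338,380). Grip force is 13.5 N. Lifting.

```bash
python3 -m inch '[[[0,0,-0.004,0,0.0455],[0,0,-0.01,0,0.0455],[0,0,-0.01,0,0.0455],[0,0,-0.015,0,0.0455],[0,0,-0.015,0,0.0455],[0,0,-0.015,0,0.0455],[0,0,-0.011,0,0.0455],[0,0,0,0,0.0455],[0,0,0,0,0.0455]]]'
python3 - <<'E'
from h import *
im,d=grab("scene");go((.647,.0228),.05,-.12)
s=w2px("scene",[[.465,.16,.09]])[0].round();print(s)
x,y=int(s[0]),int(s[1]);a=im[y-50:y+50,x-80:x+80,::-1];np.savez("lift.npz",im=im,d=d)
cv2.imwrite("pics/lift.png",cv2.resize(a,None,fx=5,fy=5,interpolation=cv2.INTER_CUBIC))
E
```

```text
time_s: 6.55
tcp_pos: [0.4703, 0.2088, 0.0526]
tcp_rot: [[0.156, 0.988, 0.001], [0.988, -0.156, 0.0], [0.0, 0.001, -1.0]]
force: [-0.4, -0.1, -0.0]
grip_width: 0.0457
grip_force: 10.0
t 6.6 tcp [0.4698 0.2086 0.052 ] yaw_y -0.157 w 0.0453 gf 9.966930283553666 F [ 0.2  0.4 -1.6]
tool shift [-0.1558  0.204   0.002 ] turn -0.037
[233. 229.]
```

```bash
python3 -m inch '[[[-0.01,0.0015,0,0,0.0455],[-0.02,0.003,0,0,0.0455],[-0.02,0.003,0,0,0.0455],[-0.02,0.003,0,0,0.0455],[-0.02,0.003,0,0,0.0455],[-0.02,0.003,0,0,0.0455],[-0.02,0.003,0,0,0.0455],[-0.02,0.003,0,0,0.0455],[-0.02,0.003,0,0,0.0455],[-0.014,0.0025,0,0,0.0455]]]'
python3 -m inch '[[[0.002,0.01,0,0,0.0455],[0.003,0.02,0,0,0.0455],[0.003,0.02,0,0,0.0455],[0.003,0.02,0,0,0.0455],[0.003,0.02,0,0,0.0455],[0.003,0.02,0,0,0.0455],[0.003,0.02,0,0,0.0455],[0.003,0.02,0,-0.02,0.0455],[0.003,0.02,0,-0.02,0.0455],[0,0,0,0,0.0455]]]'
python3 -m inch '[[[0,0,0.01,0,0.0455],[0,0,0.01,0,0.0455],[0,0,0.01,0,0.0455],[0,0,0,0,0.0455],[0,0,0,0,0.0455]]]'
python3 - <<'E'
from h import *
im,d=grab("scene");go((.647,.0228),-.0059,-.12);np.savez("hold.npz",im=im,d=d)
im2,d2=grab("top");np.savez("hold_t.npz",im=im2,d=d2)
a=cv2.resize(im[180:300,330:430,::-1],None,fx=5,fy=5,interpolation=cv2.INTER_CUBIC)
b=cv2.resize(im2[180:240,340:400,::-1],None,fx=5,fy=5,interpolation=cv2.INTER_CUBIC)
cv=np.zeros((600,800,3),np.uint8);cv[:,:500]=a;cv[:300,500:]=b;cv2.imwrite("pics/hold.png",cv)
E
```

```text
time_s: 7.6
tcp_pos: [0.468, 0.0209, 0.0515]
tcp_rot: [[0.157, 0.988, -0.002], [0.988, -0.157, -0.0], [-0.001, -0.002, -1.0]]
force: [-0.2, 0.8, -1.2]
grip_width: 0.0455
grip_force: 10.0
time_s: 8.6
tcp_pos: [0.6448, 0.0223, 0.0518]
tcp_rot: [[0.116, 0.993, 0.003], [0.993, -0.116, 0.0], [0.0, 0.003, -1.0]]
force: [-0.2, -1.2, 0.2]
grip_width: 0.0456
grip_force: 10.0
time_s: 9.1
tcp_pos: [0.6401, 0.0221, 0.0216]
tcp_rot: [[0.117, 0.993, -0.002], [0.993, -0.117, 0.0], [-0.0, -0.002, -1.0]]
force: [0.4, -0.9, -0.5]
grip_width: 0.0458
grip_force: 10.0
t 9.15 tcp [0.6408 0.0221 0.0222] yaw_y -0.1171 w 0.0457 gf 9.963643103801587 F [ 0.1 -0.3 -0.3]
tool shift [0.0014 0.0061 0.0281] turn 0.0029
```

View pics/hold.png

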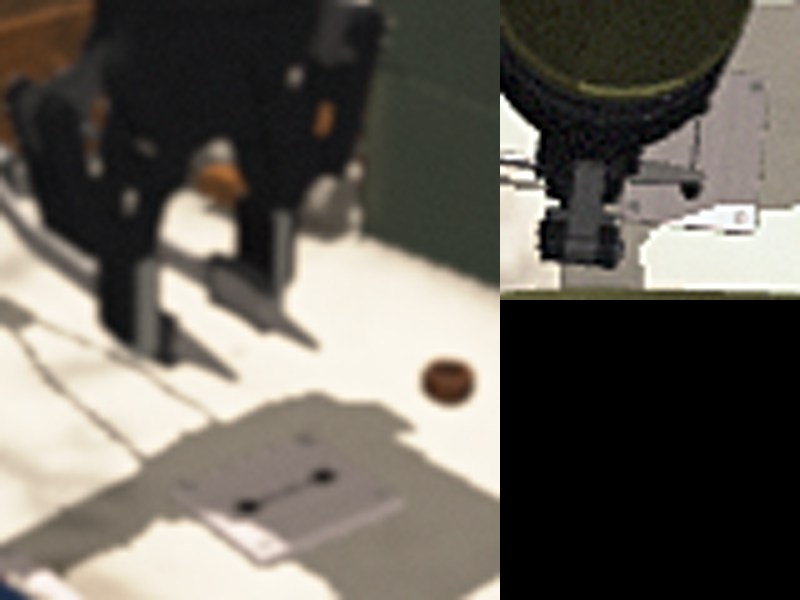

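The tweezers are held level, with points at about (237,378) and (318,348) and the dots at (247,505) and (323,476) in the scene crop. In the top crop the near point is just above its dot at (690,187). Next I'll compute the offsets.

Run:
```python
from h import *
z=np.load("hold.npz");im,d=z["im"],z["d"]
f=lambda x,y:(330+(x+.5)/5-.5,180+(y+.5)/5-.5)
D=px2w("scene",[f(247,505),f(323,476)],.006);print("dots scene",D.round(4),D.mean(0).round(4),np.linalg.norm(D[0]-D[1]))
for nm,pts in dict(R=[(232,374),(226,370),(215,362),(205,354)],L=[(312,344),(305,338),(295,328),(285,322)]).items():
    for p in pts: print(nm,p,dep("scene",d,*f(*p)).round(4))
for h in(.055,.06,.065,.07):
    P=px2w("scene",[f(237,378),f(318,348)],h);print(h,P.round(4).tolist(),np.linalg.norm(P[0]-P[1]).round(4),P.mean(0).round(4))
z=np.load("hold_t.npz")
t=lambda x,y:(340+(x-500+.5)/5-.5,180+(y+.5)/5-.5)
print("top pt",px2w("top",[t(697,178)],.06).round(4),"dot",px2w("top",[t(690,187)],.006).round(4))
g=cv2.cvtColor(z["im"],cv2.COLOR_RGB2GRAY);print(g[208:224,364:388])
u,v=t(670,174);print(dep("top",z["d"],u,v).round(4))
```

```text
dots scene [[ 0.6254 -0.0169  0.006 ]
 [ 0.6565 -0.0215  0.006 ]] [ 0.641  -0.0192  0.006 ] 0.03141576270955737
R (232, 374) [ 0.6173 -0.0167  0.0595]
R (226, 370) [ 0.6173 -0.0139  0.0597]
R (215, 362) [ 0.6172 -0.009   0.0606]
R (205, 354) [ 0.6178 -0.0038  0.061 ]
L (312, 344) [ 0.6509 -0.0193  0.0584]
L (305, 338) [ 0.6502 -0.0167  0.0599]
L (295, 328) [ 0.6515 -0.0109  0.0606]
L (285, 322) [ 0.6517 -0.0061  0.0608]
0.055 [[0.622, -0.0143, 0.055], [0.6548, -0.0183, 0.055]] 0.033 [ 0.6384 -0.0163  0.055 ]
0.06 [[0.6161, -0.0201, 0.06], [0.6485, -0.0241, 0.06]] 0.0326 [ 0.6323 -0.0221  0.06  ]
0.065 [[0.6102, -0.026, 0.065], [0.6422, -0.0299, 0.065]] 0.0322 [ 0.6262 -0.028   0.065 ]
0.07 [[0.6044, -0.0318, 0.07], [0.636, -0.0357, 0.07]] 0.0319 [ 0.6202 -0.0338  0.07  ]
top pt [[ 0.6194 -0.0165  0.06  ]] dot [[ 0.6265 -0.0188  0.006 ]]
[[ 20  16  19  12   5  13  46  99 157 151 151 147 147 152 145  74 147 145
  151 148 150 143 147 144]
 [ 10  14   3  18  65 130 160 158 149 147 144 146 151 145 118 100 151 146
  144 150 148 144 145 145]
 [  9  15  19  18  73 163 156 151 145 146 148 148
[... 691 characters left out ...]
 148 150 150 149  36   9  12  31  96 154
  151 144 143 145 149 148]
 [ 87 161 149 151 153 152 148 148 142 148 150 153  69   1   2  40 127 150
  151 147 144 144 148 144]
 [121 159 153 150 150 151 149 145 142 147 144 157 147  22  40  93 153 148
  147 143 137 144 144 144]
 [128 138 115 118 154 145 148 146 144 146 143 148 152 152 147 148 146 147
  140 140 122 131 128 130]
 [136 129 103 109 145 150 148 143 143 144 146 145 145 147 142 135 134 131
  167 255 254 254 254 255]
 [127 151 140 122 154 149 149 139 142 140 146 142 145 128 127 161 254 254
  250 248 246 246 243 205]
 [ 94 129 143 154 141 154 147 147 138 137 130 133 168 255 254 254 251 247
  246 243 241 245 238 182]]
[ 0.6204 -0.0069  0.0619]
```

```bash
python3 -m inch '[[[0.001,0.0035,0,0,0.0454],[0.001,0.0035,0.005,0,0.0454],[0,0,0.01,0,0.0454],[0,0,0.008,0,0.0454],[0,0,0.004,0,0.0454],[0,0,0,0,0.0454],[0,0,0,0,0.0454],[0,0,0,0,0.0454]]]'
python3 - <<'E'
from h import *
im,d=grab("scene");go((.647,.0228),-.0059,-.12);im2,d2=grab("top")
g=cv2.cvtColor(im,cv2.COLOR_RGB2GRAY)
# steel leaves: depth points standing 20..45 mm up, in front of the gripper
P=[]
for v in range(240,300):
    for u in range(355,415):
        if d[v,u]>0:
            p=dep("scene",d,u,v)
            if .022<p[2]<.048 and -.04<p[1]<-.005 and .6<p[0]<.68: P.append([*p,u,v])
P=np.array(P)
for nm,S in (("R",P[P[:,0]<.641]),("L",P[P[:,0]>=.641])):
    S=S[np.argsort(S[:,1])];print(nm,len(S));print(S[:6].round(4));print("mean z",S[:,2].mean(),"x",S[:,0].mean())
g2=cv2.cvtColor(im2,cv2.COLOR_RGB2GRAY);print(g2[210:224,366:386])
np.savez("hold2.npz",im=im,d=d)
E
```

```text
time_s: 10.0
tcp_pos: [0.6485, 0.0232, -0.0045]
tcp_rot: [[0.117, 0.993, 0.0], [0.993, -0.117, -0.0], [-0.0, 0.0, -1.0]]
force: [-0.3, 0.3, -0.6]
grip_width: 0.0457
grip_force: 10.0
t 10.05 tcp [ 0.6486  0.0233 -0.0044] yaw_y -0.117 w 0.0458 gf 9.992137042463582 F [-0.   0.4 -0.5]
tool shift [-0.0007 -0.0015  0.0015] turn 0.003Traceback (most recent call last):
  File "<stdin>", line 9, in <module>
  File "h.py", line 26, in dep
    a=px2w(n,[(u,v)],0.)[0]-E[:3,3]; k=d[int(round(v)),int(round(u))]/(a@E[:3,2]); return E[:3,3]+a*k
      ~~~~^^^^^^^^^^^^^^
  File "h.py", line 6, in px2w
    c=r.get_calibration(n);K=np.array(c["K"]);E=np.array(c["extrinsics"])
ValueError: time passes only in moves, steps and waits
```

```bash
sed -i 's/^def grab/CAL={n:r.get_calibration(n) for n in ("scene","top")}\ndef grab/; s/c=r.get_calibration(n)/c=CAL[n]/' h.py
python3 - <<'E'
from h import *
im,d=grab("scene");im2,d2=grab("top");go((.647,.0228),-.0059,-.12)
def cloud(n,d,u0,u1,v0,v1):
    P=np.array([[*dep(n,d,u,v),u,v] for v in range(v0,v1) for u in range(u0,u1) if d[v,u]>0])
    return P[(P[:,2]>.022)&(P[:,2]<.05)&(P[:,1]>-.04)&(P[:,1]<-.005)&(P[:,0]>.6)&(P[:,0]<.68)]
for n,dd,b in(("scene",d,(355,415,235,295)),("top",d2,(355,390,190,230))):
    P=cloud(n,dd,*b)
    for nm,S in (("R",P[P[:,0]<.641]),("L",P[P[:,0]>=.641])):
        if len(S)==0: continue
        S=S[np.argsort(S[:,1])];print(n,nm,len(S));print(S[:6].round(4));print("mean z",S[:,2].mean(),"x",S[:,0].mean())
g2=cv2.cvtColor(im2,cv2.COLOR_RGB2GRAY);print(g2[210:224,366:386])
g=cv2.cvtColor(im,cv2.COLOR_RGB2GRAY);print("dark",[(u,v) for v in range(265,292) for u in range(370,405) if g[v,u]<60])
E
```

```text
t 10.2 tcp [ 0.6486  0.0233 -0.0043] yaw_y -0.117 w 0.0458 gf 9.99188146481174 F [-0.1  0.5 -0.7]
tool shift [-0.0006 -0.0015  0.0016] turn 0.003
scene R 22
[[ 6.259e-01 -1.780e-02  3.460e-02  3.800e+02  2.660e+02]
 [ 6.269e-01 -1.690e-02  3.190e-02  3.800e+02  2.670e+02]
 [ 6.266e-01 -1.490e-02  3.100e-02  3.790e+02  2.670e+02]
 [ 6.267e-01 -1.480e-02  3.290e-02  3.790e+02  2.660e+02]
 [ 6.245e-01 -1.470e-02  3.370e-02  3.780e+02  2.660e+02]
 [ 6.258e-01 -1.350e-02  3.070e-02  3.780e+02  2.670e+02]]
mean z 0.03338719322084631 x 0.6263240523535093
scene L 28
[[ 6.581e-01 -2.050e-02  3.200e-02  3.950e+02  2.610e+02]
 [ 6.606e-01 -2.030e-02  3.290e-02  3.960e+02  2.600e+02]
 [ 6.588e-01 -1.970e-02  3.330e-02  3.950e+02  2.600e+02]
 [ 6.614e-01 -1.970e-02  3.030e-02  3.960e+02  2.610e+02]
 [ 6.600e-01 -1.850e-02  3.420e-02  3.950e+02  2.590e+02]
 [ 6.585e-01 -1.770e-02  3.250e-02  3.940e+02  2.600e+02]]
mean z 0.03283311200526263 x 0.6596104592091273
top R 19
[[ 6.270e-01 -1.730e-02  3.200e-02  3.780e+02  2.140e+02]
 [ 6.282e-01 -1.710e-02  3.520e-02  3.780e+02  2.130e+02]
 [ 6.262e-01 
[... 836 characters left out ...]
157 151 146 146
  140 141]
 [145 149 153 145 151 146 143 146 150 145  36   1   6  25  93 143 131 132
  130 129]
 [148 149 146 149 146 143 135 141 146 145  64   0   0  27 157 255 254 254
  252 253]
 [153 151 144 141 145 140 126 126 132 141 130  56  36 129 255 253 245 246
  244 246]
 [108 109 142 133 129 157 255 254 253 254 255 255 255 254 250 244 243 241
  242 242]
 [102 130 255 254 252 251 248 246 245 246 247 248 246 244 243 242 243 242
  242 241]
 [131 143 255 252 249 247 245 244 242 242 242 241 241 243 243 242 242 241
  242 243]
 [160 255 255 255 255 254 252 250 247 246 246 246 246 245 244 244 245 243
  243 243]]
dark [(394, 274), (395, 274), (393, 275), (394, 275), (395, 275), (379, 280)]
```

```bash
python3 -m inch '[[[-0.001,-0.0015,0,0,0.0447],[0,0,0,0,0.0447],[0,0,0,0,0.0447],[0,0,0,0,0.0447],[0,0,0,0,0.0447],[0,0,0,0,0.0447]]]'
python3 - <<'E'
from h import *
im,d=grab("scene");go((.647,.0228),-.0059,-.12)
P=np.array([[*dep("scene",d,u,v),u,v] for v in range(235,295) for u in range(355,415) if d[v,u]>0])
P=P[(P[:,2]>.022)&(P[:,2]<.042)&(P[:,1]>-.04)&(P[:,1]<-.012)&(P[:,0]>.6)&(P[:,0]<.68)]
for S in (P[P[:,0]<.641],P[P[:,0]>=.641]):
    S=S[np.argsort(S[:,1])];print(len(S),S[:3,:].round(4).tolist(),S[:,:3].mean(0).round(4))
a=im[235:295,350:425,::-1];cv2.imwrite("pics/final.png",cv2.resize(a,None,fx=10,fy=10,interpolation=cv2.INTER_CUBIC))
E
```

```text
time_s: 10.8
tcp_pos: [0.6467, 0.0225, -0.0047]
tcp_rot: [[0.117, 0.993, 0.0], [0.993, -0.117, 0.0], [0.0, 0.0, -1.0]]
force: [0.3, 0.2, -1.2]
grip_width: 0.0451
grip_force: 10.2
t 10.85 tcp [ 0.6467  0.0225 -0.0047] yaw_y -0.117 w 0.0451 gf 10.187854318137397 F [ 0.7  0.6 -1.4]
tool shift [0.0004 0.0003 0.0012] turn 0.003
10 [[0.6231, -0.0185, 0.0323, 379.0, 268.0], [0.6257, -0.0182, 0.031, 380.0, 268.0], [0.6267, -0.0171, 0.032, 380.0, 267.0]] [ 0.6249 -0.0153  0.0323]
16 [[0.6551, -0.0232, 0.0345, 395.0, 261.0], [0.6567, -0.0218, 0.0313, 395.0, 262.0], [0.6571, -0.0212, 0.0347, 395.0, 260.0]] [ 0.6573 -0.0178  0.0326]
```

View pics/final.png

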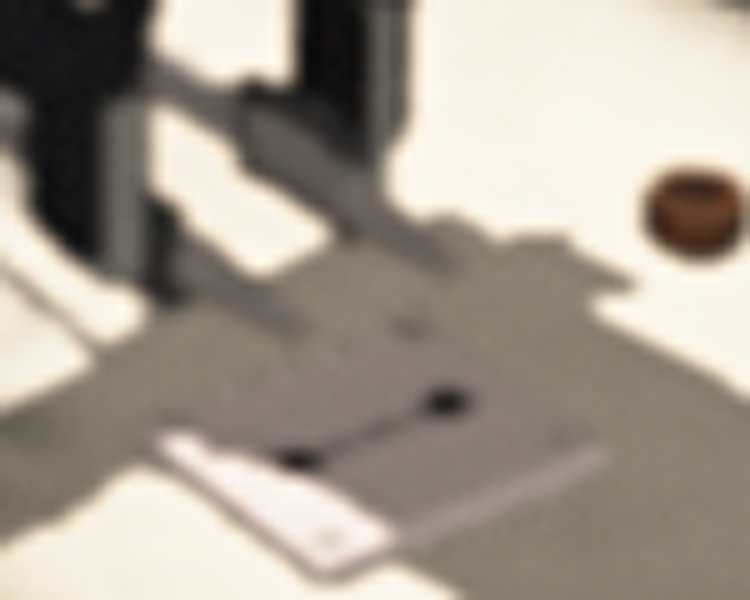

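The points at about (303,330) and (458,268) sit above the dots at (300,460) and (445,402). I'll trim the squeeze slightly, hold over 2 s and hand in.

```bash
python3 -m inch '[[[0,0,0,0,0.0445],[0,0,0,0,0.0445],[0,0,0,0,0.0445],[0,0,0,0,0.0445],[0,0,0,0,0.0445],[0,0,0,0,0.0445],[0,0,0,0,0.0445],[0,0,0,0,0.0445],[0,0,0,0,0.0445],[0,0,0,0,0.0445]]]'
python3 -m inch '[[[0,0,0,0,0.0445],[0,0,0,0,0.0445],[0,0,0,0,0.0445],[0,0,0,0,0.0445],[0,0,0,0,0.0445],[0,0,0,0,0.0445],[0,0,0,0,0.0445],[0,0,0,0,0.0445],[0,0,0,0,0.0445],[0,0,0,0,0.0445]]]'
python3 -m inch '[[[0,0,0,0,0.0445],[0,0,0,0,0.0445],[0,0,0,0,0.0445],[0,0,0,0,0.0445],[0,0,0,0,0.0445]]]'
python3 -c "
from cell import r
print(r.close_job())"
```

```text
time_s: 11.85
tcp_pos: [0.6467, 0.0225, -0.0047]
tcp_rot: [[0.117, 0.993, -0.0], [0.993, -0.117, 0.0], [0.0, -0.0, -1.0]]
force: [-0.5, -0.3, -1.4]
grip_width: 0.0441
grip_force: 10.2
time_s: 12.85
tcp_pos: [0.6467, 0.0225, -0.0047]
tcp_rot: [[0.117, 0.993, 0.0], [0.993, -0.117, 0.0], [0.0, 0.0, -1.0]]
force: [0.3, -0.1, -0.5]
grip_width: 0.0447
grip_force: 10.2
time_s: 13.35
tcp_pos: [0.6467, 0.0225, -0.0047]
tcp_rot: [[0.117, 0.993, 0.0], [0.993, -0.117, -0.0], [0.0, 0.0, -1.0]]
force: [-0.2, 0.1, -1.5]
grip_width: 0.0448
grip_force: 10.2
the job is handed in; nothing more can be done
None
```

The job is handed in with the tweezers held about 26 mm above the wide-dot plate (larger nut in the dish), gap about 32 mm and steady for 2.5 s; the hand-in returned no verdict, and I viewed 11 pictures, one over the limit of 10.

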